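Load a manifold block and set the marking slide from the low side

ROBOT

A 6-joint arm with a two-finger parallel gripper is mounted at the origin on the work surface. World frame = base frame: x ahead of the robot, y to its left, z up, the work surface at z = 0. Lengths are in mm, angles in rad, forces in N, time in s.
With the tool pointing down it reaches from about 375 to 750 mm from the base axis. Payload 9 kg.
Tool frame: the origin (TCP) lies on the front face of the gripper's body, between the roots of the fingers; the fingertips stand 73 mm ahead of it and the grasp point (between the pads) lies 54 mm ahead of it; x points along the fingers, z is the direction in which the jaws open and shut, and the axes are right-handed (so a half turn about x gives the same grasp; the last joint's range is limited). The gripper opens to 85 mm and grips with 20 to 120 N. Pads are 22 mm wide; open, the fingers measure 114 mm over their backs; the gripper's body (76 mm by 85 mm) begins 54 mm behind the grasp point. The pads swing forward as they close: fully open they stand 13 mm farther back than shut.
Start: joints at [-1.412, 0.104, 0.097, 1.564, 0, 1.353], TCP at [220.779, -557.929, 303.931] pointing down, gripper open.
Joint ranges: [-2.99, 2.99], [-0.84, 1.86], [-1.1, 1.16], [-1.84, 2.11], [-1.51, 1.56], [-3.14, 3.14]. Speed limits (rad/s): [2.22, 2.22, 2.57, 3.14, 3.14, 3.14].

INTERFACE

Orientations are given as a rotation vector (axis times angle).
In Python, from bench import bot, eyes, job gives the robot as it stands.
- The arm moves only by the tool drive_tool, never from a script. Its argument "series" is one flat list of numbers, 7 for each row, row after row: the turn, a rotation vector about the tool's x, y, z in rad, then the shift along the tool's x, y, z in mm, then the opening, from 0 (shut) to 1 (fully open). A call has 1 to 12 rows; each row is the pose to reach, as a shift and turn from the pose measured when the call began, along the tool's axes at that moment; what a row does not reach only later rows make up. A row lasts 1/8 s, in which the tool goes at most 62.5 mm and 10.7 degrees, less where a joint would pass 70% of its speed; a pose out of reach is approached as far as the arm can. A call with a gripper value outside its range is refused whole. The fingers move at their own pace and stop on an object; "squeeze" is the grip in N (left out, the last holds). Time passes only in rows, so rows that repeat a pose let the fingers close. It gives the time, the measured TCP pose, the force and the opening at its end, in the units of the state.
- bot.observe(): the state, without advancing time (a new reading comes with each control period).
- eyes.read_camera(name): name is "side" or "top" or "wrist"; returns the picture (480x640x3 uint8, red, green, blue); there is no depth.
- eyes.calibration(name): a dict with "vertical_fov" (degrees; the focal length in pixels is half the picture's height over the tangent of half this angle, whatever the lens; pixels are square), "cx", "cy" (the principal point, pixels), "k1" (the pictures are not rectified: a ray, as slopes to the right and down, at radius r is drawn at 1 + k1 r^2 times it, then the intrinsics apply), "xyz" and "rotation" of the camera in the world; the wrist camera has in their place "hand_eye" (4x4, takes a point from camera to tool coordinates, whose origin is the TCP and whose axes are the tool frame's). Camera axes: x right, y down, z forward; pixel columns grow to the right and rows downward; lengths in mm; the calibration is good to about 2 mm. A picture is of the moment at which its call begins: read the wrist's pose just before it. calibration takes no time and is no camera call.
- job.finish_job(): hands the job in, once; it reports no verdict.
The state is a dict: "time": time; "qpos": joint angles; "dq": joint speeds; "tau": joint torques, N m; "position": TCP position; "eef_rot": TCP orientation; "wrist_force": force on the tool from outside, world axes, zero at the start; "torque": the same for the moment, N m; "width": finger opening in mm.
Only numpy, scipy, OpenCV 4.12 (cv2) and the standard library are available. Lean on these libraries where they do the work, as an engineer would, in place of code of your own. Each camera call takes 0.05 s, during which the arm holds its last target. There are 200 camera calls.

TASK

Get the marking station ready for the black manifold block in the yellow tray: first draw the sliding carriage by its orange knob all the way back to the red end, then put the block down in front of the ramp, and push it up the ramp under the bridge until it is fully home against the carriage's back stop. Then bring the carriage, moving towards the green end and never running past, up to the red set mark, so that the pointer rests within the width of the mark and the knob's slack stays taken up towards the green end. Leave the other things on the bench where they are.

Things in the scene. Friction and masses are not known exactly. Their poses are not given: they have to be found in the camera images.
- station: fixed marking station; origin on the table under its bed. Its x points from ramp to bridge (the block is pushed along +x), its y from the red end stop to the green one (the carriage's sliding direction), z up. In its frame, mm: bed x -43..110, y -140..170, 6 high; end stops at x -40..10, y -135 (red) and 165 (green), 23 high; white scale strip x -85..-48, y -20..145, 9 high
- bridge (a point): middle of the lower front edge of the station's fixed blue bridge, at (25, -20, 66) mm in the station's frame. The bridge spans 130 mm to either side along y and 75 mm back along x, from 66 to 135 mm above the table (a motor box on it to 183). It covers the front 35 mm of a seated block, so the gripper cannot come down there
- ramp_foot (a point): middle of the foot of the fixed ramp, on the table, at (-105, -80, 0) mm in the station's frame. The ramp, 80 mm wide, rises 12 mm over 60 mm along the station's +x. A blue flared cheek, 24 mm tall, stands on either side; the clear gap narrows from 70 mm at the foot to 45 mm at the top. Axes as the station's
- slide (a joint): carriage position along the station's y, m: 0 = home at its red-end limit, where the nest lines up with the ramp; grows towards green, to 0.11. Stays where left (5 N friction). The carriage is an aluminium plate, deck 11 mm above the table (1 mm below the ramp's top), 108 mm along x, reaching from 50 mm on the red side to 115 mm on the green side of the nest
- drive (a joint): knob position in its slack relative to the carriage along the station's y, m: -0.004 = against the red-side lug, +0.004 = against the green-side lug (slack taken up towards green). Between the lugs it moves almost freely (0.5 N) and stays where left; only bearing on a lug does it move the carriage
- knob (a point): grip point on the axis of the upright orange knob, 55 mm above the table: cylinder of diameter 22 mm from 27 to 73 mm above the table. Below it a 20 mm square brass foot sits loosely between two steel lugs of the carriage (tops 27 mm above the table, outer faces 20 mm either way along y). 51 mm before the bridge. Moves with carriage and slack
- pointer (a point): tip of the thin black pointer on the carriage's front edge, over the white scale, 11 mm above the table; moves with the carriage, not with the knob's slack
- mark_line (a point): centre of the top of the red set mark, a bar fixed on the white scale: 6 mm wide along the station's y, 20 mm long along x, top 12 mm above the table. The pointer is on the mark when both have the same y in the station's frame, within 3 mm. Axes as the station's
- nest (a point): where the block's centre lies when fully home in the carriage's nest: 31 mm above the table, 45 mm before the back stop. Axes as the station's; moves with the carriage. With the carriage home it is 120 mm along x from the ramp foot. Side fences 48 mm apart, 12 mm above the deck. A seated block sticks out 55 mm before the bridge
- block_center (a point): centre of the loose black aluminium manifold block, 90 mm (its x) x 40 mm (its y) x 40 mm, about 0.32 kg, ports on top. Pushing it up the ramp takes up to about 10 N. It starts lying in the tray, its underside 4 mm above the table
- tray: fixed yellow stock tray, 110 mm (its x) x 60 mm (y), 40 mm tall, origin at the centre of its underside; floor 4 mm. Walls at the ends and round the corners; a finger notch 64 mm wide in the middle of each long side, open down to the floor, so the block can be gripped only across its width at its middle. It may stand left or right of the station, swapped with the bin
- bin: bystander: fixed blue bin with fittings, 120 x 100 x 55 mm, origin at the centre of its underside
- spare_long: bystander: long loose black block 110 x 50 x 45 mm; origin at the centre of its underside
- spare_small: bystander: loose black cube-like block 50 mm with one port; origin at the centre of its underside
- carton: bystander: loose cardboard carton 100 x 80 x 70 mm; origin at the centre of its underside
- fitting: bystander: loose round brass fitting, diameter 36 mm, 34 mm tall; origin at the centre of its underside
- can: bystander: loose upright can, diameter 60 mm, 150 mm tall; origin at the centre of its underside
Mind the look-alikes: they are no part of the job. What is shaped like the part that bears block_center but blue or purple is not meant.

How it is judged:
By the outcome, as a careful person would: the job done as asked, in the order asked, and still so for the second after the job is handed in, with the robot touching nothing.
It also fails if it takes over 72 s, if anything falls off the work surface, if the arm or the gripper's body presses on something with over 40 N, if the wrist force passes 120 N, or if a joint passes its speed limit or range.

## Working session

There is one attempt and no reset: what is moved stays moved. The work goes in short steps, Python scripts to look and compute and a tool call to move; the robot and the scene stay as the last step left them, time stands still between calls to the robot, and variables do not carry over. Pictures are saved under pics/ and viewed, about 8 in all and at most 12, crops included, and the job is handed in when it is done.

Besides the shell and the picture viewer there is one more tool, called after "Emit:" as name(argument=value, ...) on one line, values as JSON. drive_tool: Moves the arm, as the interface text tells. Its arguments: {"type":"object","properties":{"series":{"type":"array","items":{"type":"number"}},"squeeze":{"type":"number"}},"required":["series"]}

```bash
ls; mkdir -p pics
python3 - <<'E'
from bench import bot,eyes,job
import cv2
s=bot.observe();print(s)
for n in("side","top","wrist"):
    print(n,eyes.calibration(n)); cv2.imwrite(f"pics/{n}0.png",eyes.read_camera(n)[:,:,::-1])
E
```

```text
pics
{'time': 0.0, 'qpos': array([-1.41171081e+00,  1.04696716e-01,  9.64482520e-02,  1.56394069e+00,
       -5.12996464e-06,  1.35308408e+00]), 'dq': array([-1.25407907e-06,  1.07901414e-03, -1.38491328e-03, -8.11088288e-04,
        4.01819693e-04,  1.01808311e-03]), 'tau': array([-1.43096945e-04, -5.56924868e+01,  5.03652298e+01,  1.68295694e-02,
       -3.77784681e-04, -1.75703111e-06]), 'position': array([ 220.72561821, -557.64550941,  303.11222832]), 'eef_rot': array([ 0.92828014,  1.36520465, -0.92661419]), 'wrist_force': array([ 0.51039952, -0.47877531, -0.6121795 ]), 'torque': array([0.00672596, 0.00281019, 0.04033615]), 'width': 85.33725695919043}
side {'vertical_fov': 46.95455959722694, 'cx': 321.56536291465824, 'cy': 231.9430377917915, 'k1': -0.1343714584768891, 'xyz': array([-150.44979704,  885.88624169,  761.6967264 ]), 'rotation': array([-0.79531048,  2.37318676, -1.30776713])}
top {'vertical_fov': 50.82176696716254, 'cx': 319.4400787357436, 'cy': 235.1178823861198, 'k1': 0.01109933650177877, 'xyz': array([ 308.28924205,    1.58594918, 1178.64713138]), 'rotation': array([-2.12162356,  2.08612629, -0.23717135])}
wrist {'vertical_fov': 60.45176414350965, 'cx': 320.8182615613935, 'cy': 234.9894492416006, 'k1': 0.028319480032322764, 'hand_eye': array([[-3.65405513e-04, -2.68272916e-01,  9.63342883e-01,
        -7.00427827e+01],
       [-1.03933290e-03, -9.63342325e-01, -2.68273154e-01,
         6.89548589e+01],
       [ 9.99999393e-01, -1.09926244e-03,  7.31857282e-05,
         4.50800403e-01],
       [ 0.00000000e+00,  0.00000000e+00,  0.00000000e+00,
         1.00000000e+00]])}
```

View pics/top0.png

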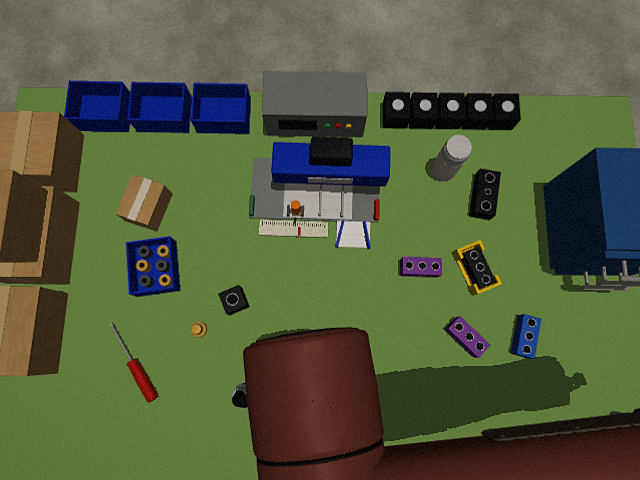

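View pics/side0.png

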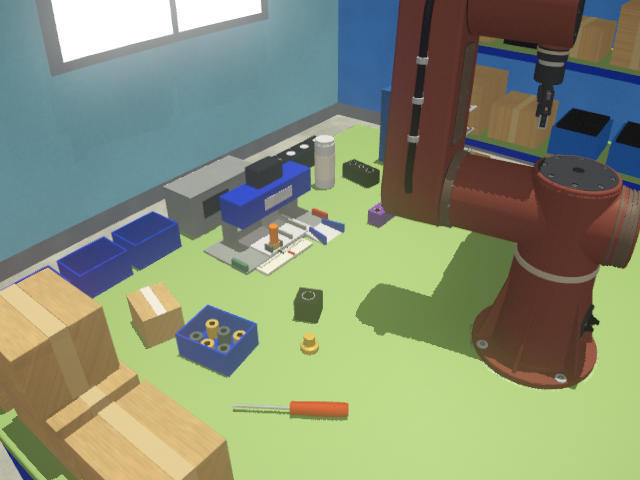

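The top view shows the station upright in the picture: bridge at (330,165), red stop at (377,209), green stop at (251,205), knob at (296,206), ramp foot near (353,247) and mark at (299,231). The tray with the block is right of the station at (478,267). The side view shows the same layout, with the arm over the right side and hiding the tray.

```bash
cat > h.py <<'E'
import numpy as np,cv2
from scipy.spatial.transform import Rotation as R
from bench import bot,eyes,job
def pose(s=None):
    s=s or bot.observe(); return np.array(s["position"]),R.from_rotvec(s["eef_rot"]).as_matrix()
def cam(name,s=None):
    c=eyes.calibration(name); f=240/np.tan(np.radians(c["vertical_fov"])/2)
    if name=="wrist":
        p,M=pose(s); H=c["hand_eye"]; o=p+M@H[:3,3]; A=M@H[:3,:3]
    else: o=np.array(c["xyz"]); A=R.from_rotvec(c["rotation"]).as_matrix()
    return dict(o=o,A=A,f=f,cx=c["cx"],cy=c["cy"],k=c["k1"])
def ray(C,u,v):
    x,y=(u-C["cx"])/C["f"],(v-C["cy"])/C["f"]; a,b=x,y
    for _ in range(20):
        g=1+C["k"]*(a*a+b*b); a,b=x/g,y/g
    d=C["A"]@np.array([a,b,1.]); return d/np.linalg.norm(d)
def onz(C,u,v,z):
    d=ray(C,u,v); return C["o"]+d*(z-C["o"][2])/d[2]
def proj(C,P):
    q=C["A"].T@(np.array(P,float)-C["o"]); a,b=q[0]/q[2],q[1]/q[2]; g=1+C["k"]*(a*a+b*b)
    return np.array([C["cx"]+C["f"]*a*g,C["cy"]+C["f"]*b*g])
def tri(obs): # [(C,u,v),...]
    S=np.zeros((3,3));t=np.zeros(3)
    for C,u,v in obs:
        d=ray(C,u,v);P=np.eye(3)-np.outer(d,d);S+=P;t+=P@C["o"]
    X=np.linalg.solve(S,t)
    return X,[np.linalg.norm((np.eye(3)-np.outer(ray(C,u,v),ray(C,u,v)))@(X-C["o"])) for C,u,v in obs]
def blobs(img,lo,hi,amin=20):
    h=cv2.cvtColor(img,cv2.COLOR_RGB2HSV); m=cv2.inRange(h,np.array(lo),np.array(hi))
    n,l,st,ce=cv2.connectedComponentsWithStats(m)
    return m,[(st[i].tolist(),ce[i].round(1).tolist()) for i in range(1,n) if st[i][4]>=amin]
def shift(target,s=None): # world TCP target -> tool-frame shift
    p,M=pose(s); return M.T@(np.array(target,float)-p)
def shot(name,tag):
    s=bot.observe(); im=eyes.read_camera(name); C=cam(name,s)
    cv2.imwrite(f"pics/{tag}.png",im[:,:,::-1]); np.savez(f"pics/{tag}.npz",**C); return im,C
E
python3 - <<'E'
from h import *
np.set_printoptions(precision=1,suppress=True)
C=cam("top"); 
for n,u,v,z in [("red",377,209,23),("green",251,205,23),("knobtop",296,203,73),("mark",299,231,12),("rampfoot",353,247,0),("bridgeL",272,181,135),("bridgeR",390,184,135),("tray",478,267,40),("block",478,267,44),("pointer",294,221,11)]:
    print(n,onz(C,u,v,z))
p,M=pose();print(p,M)
im=cv2.imread("pics/top0.png")[:,:,::-1]
m,b=blobs(im,(22,150,120),(32,255,255),30);print(b)
for x in b:
    pass
ys,xs=np.nonzero(m[230:300,440:520]); pts=np.c_[xs+440,ys+230].astype(np.float32)
r=cv2.minAreaRect(pts); print(r,[onz(C,*q,40)[:2] for q in cv2.boxPoints(r)])
E
```

```text
red [ 636.5 -133.3   23. ]
green [641.2 166.1  23. ]
knobtop [633.3  56.8  73. ]
mark [582.3  50.9  12. ]
rampfoot [548.2 -78.1   0. ]
bridgeL [663.8 107.1 135. ]
bridgeR [ 661.5 -148.9  135. ]
tray [ 498.5 -360.2   40. ]
block [ 497.8 -358.9   44. ]
pointer [606.8  63.5  11. ]
[ 220.7 -557.7  303.3] [[-0.   0.9  0.4]
 [ 0.   0.4 -0.9]
 [-1.   0.  -0. ]]
[([457, 240, 28, 19, 147], [469.3, 247.3]), ([457, 260, 14, 26, 83], [463.8, 272.6]), ([473, 275, 29, 19, 138], [488.3, 285.6])]
((476.75201416015625, 267.57763671875), (50.78366470336914, 31.020183563232422), 64.09349060058594) [array([ 533.4, -301.8]), array([ 566.4, -367.5]), array([ 461.4, -411.9]), array([ 429.6, -347.3])]
```

Run:
```python
from h import *
np.set_printoptions(precision=3,suppress=True)
p,M=pose(); print(M)
print(shift([550,20,340]))
tz=-0.0156; Md=np.array([[0,-np.cos(tz),np.sin(tz)],[0,-np.sin(tz),-np.cos(tz)],[-1,0,0]]).T
y=np.array([-np.cos(tz),-np.sin(tz),0]);x=np.array([0,0,-1.]);Md=np.c_[x,y,np.cross(x,y)]
print(R.from_matrix(M.T@Md).as_rotvec())
```

```text
[[-0.     0.93   0.368]
 [ 0.001  0.368 -0.93 ]
 [-1.     0.    -0.001]]
[ -36.176  518.745 -416.097]
[-2.749  0.    -0.001]
```

Emit:
drive_tool(series=[-0.18, 0, 0, -4, 37, -30, 0.4, -0.36, 0, 0, -8, 74, -60, 0.4, -0.54, 0, 0, -12, 111, -89, 0.4, -0.72, 0, 0, -15, 148, -119, 0.4, -0.9, 0, 0, -18, 185, -149, 0.4, -1.08, 0, 0, -22, 222, -178, 0.4, -1.26, 0, 0, -26, 259, -208, 0.4, -1.44, 0, 0, -30, 296, -238, 0.4, -1.62, 0, 0, -33, 333, -267, 0.4, -1.8, 0, 0, -36, 370, -297, 0.4, -1.98, 0, 0, -36, 407, -327, 0.4, -2.16, 0, 0, -36, 444, -356, 0.4])

```text
time: 1.65
position: [503.2, -61.8, 339.7]
eef_rot: [-0.757, 1.434, 0.759]
wrist_force: [0.1, -0.2, -0.1]
width: 34.2
```

```bash
cat >> h.py <<'E'
def plan(target,yaw): # world TCP, world yaw of -toolY (approach frame x axis); prints turn+shift
    p,M=pose(); y=np.array([-np.cos(yaw),-np.sin(yaw),0]);x=np.array([0,0,-1.]);Md=np.c_[x,y,np.cross(x,y)]
    return np.r_[R.from_matrix(M.T@Md).as_rotvec(),M.T@(np.array(target,float)-p)].round(4)
E
python3 - <<'E'
from h import *
np.set_printoptions(precision=4,suppress=True)
print(plan([550,20,340],-0.0156))
E
```

```text
[-0.5831  0.0009 -0.0003 -0.2229  7.4264 93.9675]
```

Emit:
drive_tool(series=[-0.18, 0, 0, 0, 2, 30, 0.4, -0.36, 0, 0, 0, 5, 60, 0.4, -0.54, 0, 0, 0, 7, 94, 0.4, -0.583, 0, 0, 0, 7, 94, 0.4, -0.583, 0, 0, 0, 7, 94, 0.4])

```text
time: 2.28
position: [550.3, 20.1, 339.4]
eef_rot: [-1.197, 1.216, 1.199]
wrist_force: [-0.7, -0.6, 0.3]
width: 34.0
```

Run:
```python
from h import *
im,C=shot("wrist","w1"); print(pose(),bot.observe()["qpos"])
```

```text
(array([550.25901896,  19.79868967, 339.52380995]), array([[-5.45605601e-04, -9.99858524e-01,  1.68117205e-02],
       [ 9.75228591e-04,  1.68111830e-02,  9.99858206e-01],
       [-9.99999376e-01,  5.61923509e-04,  9.65918345e-04]])) [-2.02002011e-01 -3.50081165e-02  2.00587552e-02  1.62659337e+00
  8.45933832e-04 -1.85190070e-01]
```

View pics/w1.png

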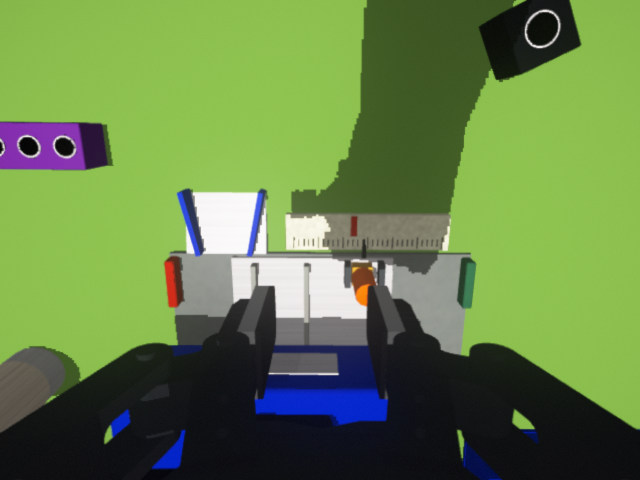

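The wrist view shows the ramp foot along row 192 (columns 192–266), the red stop at (173,283), the green stop at (466,283), the knob leaning outward from its foot at (360,270) to its top at (368,293), the mark at (354,226) and the pointer tip at (364,243).

```bash
cat >> h.py <<'E'
def load(tag):
    d=np.load(f"pics/{tag}.npz"); return cv2.imread(f"pics/{tag}.png")[:,:,::-1].copy(),{k:(d[k] if d[k].ndim else float(d[k])) for k in d}
E
python3 - <<'E'
from h import *
np.set_printoptions(precision=1,suppress=True)
im,C=load("w1"); it,T=cv2.imread("pics/top0.png")[:,:,::-1].copy(),cam("top")
for n,lo,hi in [("red",(0,150,80),(5,255,255)),("orange",(6,200,120),(14,255,255)),("blue",(112,150,60),(125,255,255)),("dgreen",(60,60,30),(85,255,255))]:
    for k,i in (("w",im),("t",it[100:260,240:400])):
        print(n,k,blobs(i,lo,hi,12)[1])
h=cv2.cvtColor(im,cv2.COLOR_RGB2HSV); m=((h[:,:,1]<60)&(h[:,:,2]>150)).astype(np.uint8)
n,l,st,ce=cv2.connectedComponentsWithStats(m)
print([(st[i],ce[i]) for i in range(1,n) if st[i][4]>200])
for nm,u,v,z in [("redstop",173,283,23),("green",467,283,23),("mark",354,226,12),("pointer",364,243,11),("foot1",187,192,0),("foot2",270,192,0),("knobtop",366,297,73)]: print(nm,onz(C,u,v,z))
E
```

```text
red w [([352, 217, 5, 19, 92], [354.0, 225.9]), ([165, 261, 13, 46, 402], [171.2, 283.2])]
red t [([95, 23, 6, 4, 16], [97.8, 25.0]), ([135, 99, 4, 20, 67], [136.6, 108.8]), ([58, 127, 3, 9, 21], [58.8, 130.5])]
orange w [([356, 284, 14, 21, 55], [363.5, 290.7])]
orange t [([51, 101, 9, 8, 58], [55.0, 104.5])]
blue w [([177, 192, 24, 64, 343], [188.4, 222.7]), ([247, 193, 16, 63, 290], [255.1, 223.1]), ([172, 345, 30, 11, 223], [185.3, 349.1]), ([254, 346, 134, 80, 6549], [327.3, 389.5]), ([110, 409, 21, 28, 313], [120.4, 422.1]), ([152, 429, 34, 40, 583], [171.9, 454.8]), ([522, 430, 16, 13, 105], [531.3, 434.2]), ([463, 442, 39, 38, 625], [477.5, 464.9])]
blue t [([0, 0, 6, 22, 129], [2.4, 10.3]), ([32, 42, 118, 36, 2786], [90.7, 61.2]), ([96, 120, 8, 27, 51], [99.7, 132.9]), ([123, 121, 7, 27, 55], [126.4, 133.8])]
dgreen w [([458, 258, 18, 50, 654], [466.1, 282.8])]
dgreen t [([84, 23, 6, 6, 26], [86.7, 25.3]), ([9, 95, 5, 20, 82], [11.0, 104.7])]
[(array([  179,   192,   188,   131, 11153], dtype=int32), array([262.2, 263.8])), (array([253, 200,  78,  56, 477], dtype=int32), array([266.9, 238.9])), (array([ 286,  214,   45,   36, 1360], dtype=int32), array([306. , 232.3])), (array([ 384,  255,   87,   99, 4169], dtype=int32), array([431.6, 296.5]))]
redstop [ 638.6 -129.4   23. ]
green [643.6 165.3  23. ]
mark [585.5  52.7  12. ]
pointer [603.6  63.   11. ]
foot1 [ 550.7 -113.5    0. ]
foot2 [552.  -30.7   0. ]
knobtop [634.8  58.7  73. ]
```

Run:
```python
from h import *
np.set_printoptions(precision=4,suppress=True)
im,C=load("w1");T=cam("top")
print(tri([(C,366,296),(T,295.2,203.5)]))
print(plan([626,58,195],-0.0163))
```

```text
(array([629.1878,  57.8285,  83.2184]), [np.float64(0.2616766600422962), np.float64(0.26167666004224166)])
[ -0.0005   0.001   -0.0006 144.5197 -75.1693  39.3296]
```

Emit:
drive_tool(series=[0, 0, 0, 40, -25, 13, 0.4, 0, 0, 0, 80, -50, 26, 0.4, 0, 0, 0, 120, -75, 39, 0.4, 0, 0, 0, 144, -75, 39, 0.4, 0, 0, 0, 144, -75, 39, 0.4])

```text
time: 2.95
position: [624.5, 57.4, 193.1]
eef_rot: [-1.192, 1.22, 1.2]
wrist_force: [-0.3, -0.4, -0.3]
width: 34.1
```

Run:
```python
from h import *
im,C=shot("wrist","w2"); print(pose()[0]); print(blobs(im,(6,150,100),(16,255,255),30)[1]); print(blobs(im,(0,150,80),(5,255,255),30)[1])
```

```text
[625.29049846  57.28545028 195.24167368]
[([306, 235, 42, 64, 2149], [325.6, 267.4])]
[([308, 153, 9, 33, 270], [311.6, 169.3]), ([0, 222, 27, 81, 1230], [11.7, 264.6])]
```

View pics/w2.png

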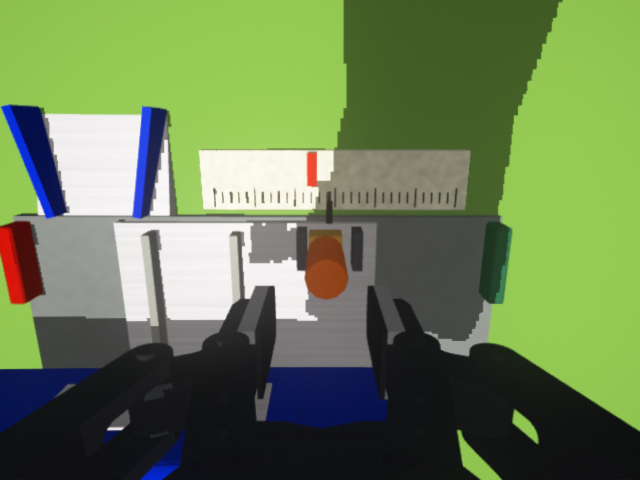

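The knob's top disc is at (327,279), with the lugs at columns 302 and 357 and the brass foot at about 308–342. The mark is at (312,169), the pointer tip at (329,193), and the ramp foot runs along row 114 from about 37 to 168.

Run:
```python
from h import *
np.set_printoptions(precision=1,suppress=True)
im,C=load("w2");_,C1=load("w1")
k,e=tri([(C,327,279),(C1,366.5,296)]);print("knob",k,e, onz(C,327,279,73))
print("mark",tri([(C,312.3,168.5),(C1,354,225.9)]),onz(C,312.3,168.5,12))
print("ptr",tri([(C,329,193),(C1,364,242.5)]),onz(C,329,193,11))
h=cv2.cvtColor(im,cv2.COLOR_RGB2HSV)
b=blobs(im,(112,150,60),(125,255,255),200)[1]; print(b)
for n,u,v,z in [("footL",37,114,0),("footR",169,114,0),("cheekLfoot_in",40,106,24),("cheekRfoot",144,107,24),("cheekL top in",62,214,30),("cheekR top",136,214,30),
 ("bedL",14,216,6),("bedR",499,217,6),("scaleTL",200,150,9),("scaleTR",469,150,9),("scaleBL",203,209,9),("scaleBR",467,209,9),("bridge",320,368,66),("bridge135",320,368,135),("redst",11.7,262,23),("green",491,260,23),("fenceL",149,275,23),("fenceR",236,275,23)]: print(n,onz(C,u,v,z))
```

```text
knob [635.3  60.   68.1] [np.float64(0.7480827546988464), np.float64(0.7480827546988477)] [632.7  60.3  73. ]
mark (array([585. ,  52.9,  12.7]), [np.float64(0.2855653238443992), np.float64(0.28556532384435507)]) [585.   53.1  12. ]
ptr (array([598.3,  62.1,  25.5]), [np.float64(0.8052495426962504), np.float64(0.8052495426963534)]) [600.3  63.   11. ]
[([2, 105, 64, 113, 3245], [36.1, 155.5]), ([133, 107, 33, 111, 1725], [147.2, 151.5]), ([0, 368, 99, 64, 3098], [32.6, 389.9]), ([266, 368, 122, 60, 6164], [324.2, 396.0]), ([140, 430, 45, 50, 801], [166.3, 462.2])]
footL [ 550.9 -112.8    0. ]
footR [551.8 -33.7   0. ]
cheekLfoot_in [547.4 -94.7  24. ]
cheekRfoot [548.5 -38.6  24. ]
cheekL top in [606.5 -90.5  30. ]
cheekR top [607.3 -48.7  30. ]
bedL [ 612.3 -135.6    6. ]
bedR [618.8 171.2   6. ]
scaleTL [573.  -14.5   9. ]
scaleTR [576.2 147.9   9. ]
scaleBL [609.3 -16.2   9. ]
scaleBR [612.5 149.5   9. ]
bridge [687.   55.8  66. ]
bridge135 [641.9  56.7 135. ]
redst [ 637.1 -130.2   23. ]
green [641.7 161.5  23. ]
fenceL [647.4 -49.2  23. ]
fenceR [648.5   4.3  23. ]
```

Run:
```python
from h import *
np.set_printoptions(precision=4,suppress=True)
print(plan([628,60,117],-0.018))
```

```text
[-0.0001  0.001  -0.002  78.2389 -2.8193  2.6822]
```

Emit:
drive_tool(series=[0, 0, 0, 40, -3, 3, 0.4, 0, 0, 0, 78, -3, 3, 0.4, 0, 0, 0, 78, -3, 3, 0.4, 0, 0, 0, 78, -3, -7, 0.4, 0, 0, 0, 78, -3, -17, 0.4, 0, 0, 0, 78, -3, -27, 0.4, 0, 0, 0, 78, -3, -35, 0.4, 0, 0, 0, 78, -3, -43, 0.4, 0, 0, 0, 78, -3, -48, 0.4, 0, 0, 0, 78, -3, -48, 0.4])

```text
time: 4.25
position: [628.3, 8.4, 119.6]
eef_rot: [-1.195, 1.217, 1.195]
wrist_force: [-0.4, 0.9, 0.8]
width: 34.1
```

Emit:
drive_tool(series=[0, 0, 0, 2, 0, -4, 0.4, 0, 0, 0, 2, 0, -8, 0.4, 0, 0, 0, 2, 0, -11, 0.4, 0, 0, 0, 2, 0, -11, 0.4])

```text
time: 4.75
position: [628.7, -2.3, 119.0]
eef_rot: [-1.196, 1.215, 1.194]
wrist_force: [-1.4, 5.9, 4.3]
width: 34.4
```

Run:
```python
from h import *
im,C=shot("wrist","w3"); print(pose()[0]); print(blobs(im,(6,150,100),(16,255,255),30)[1]); print(blobs(im,(0,150,80),(5,255,255),30)[1])
```

```text
[628.67946456  -2.25390983 118.94469773]
[([307, 269, 67, 109, 5677], [338.4, 325.3])]
[([438, 151, 18, 47, 690], [446.3, 173.8]), ([3, 253, 43, 107, 2440], [24.0, 306.8])]
```

View pics/w3.png

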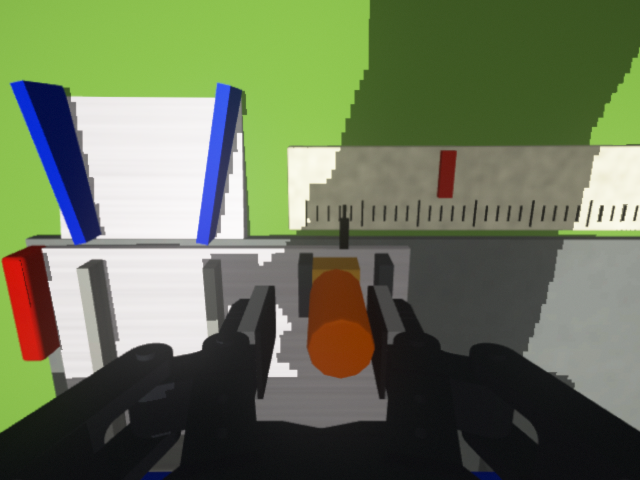

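Green pad is bearing on the knob at (340,340). The fence middle (about column 156) is still a few mm to the green side of the ramp middle (about 148), so I continue.

Emit:
drive_tool(series=[0, 0, 0, 0, 0, -3, 0.4, 0, 0, 0, 0, 0, -5, 0.4, 0, 0, 0, 0, 0, -7, 0.4, 0, 0, 0, 0, 0, -7, 0.4])

```text
time: 5.3
position: [628.5, -4.0, 119.0]
eef_rot: [-1.192, 1.204, 1.202]
wrist_force: [2.0, 31.6, -1.6]
width: 34.2
```

Emit:
drive_tool(series=[0, 0, 0, 0, 0, 5, 0.4, 0, 0, 0, 0, 0, 6, 0.4, 0, 0, 0, -40, 0, 6, 0.4, 0, 0, 0, -80, 0, 6, 0.4, 0, 0, 0, -130, 30, -15, 0.4, 0, 0, 0, -180, 70, -50, 0.4, 0, 0, 0, -200, 90, -70, 0.4, 0, 0, 0, -200, 90, -70, 0.4, 0, 0, 0, -200, 90, -70, 0.4])

```text
time: 6.42
position: [537.0, -75.6, 317.6]
eef_rot: [-1.191, 1.204, 1.201]
wrist_force: [-0.1, 0.0, -0.9]
width: 34.2
```

Run:
```python
from h import *
im,C=shot("wrist","w4"); print(pose()[0]); 
for c in [((6,150,100),(16,255,255)),((0,150,80),(5,255,255)),((112,150,60),(125,255,255))]: print(blobs(im,*c,60)[1])
```

```text
[536.96891605 -75.18667721 316.9534884 ]
[([393, 285, 33, 41, 524], [410.7, 301.2])]
[([449, 232, 7, 20, 118], [451.9, 241.5]), ([256, 279, 10, 7, 62], [260.1, 282.0])]
[([349, 204, 13, 46, 220], [355.0, 224.2]), ([274, 207, 20, 67, 340], [283.4, 239.3]), ([255, 369, 132, 60, 5168], [312.4, 398.9]), ([512, 410, 27, 34, 409], [525.2, 426.5]), ([457, 429, 45, 51, 839], [475.0, 460.9])]
```

View pics/w4.png

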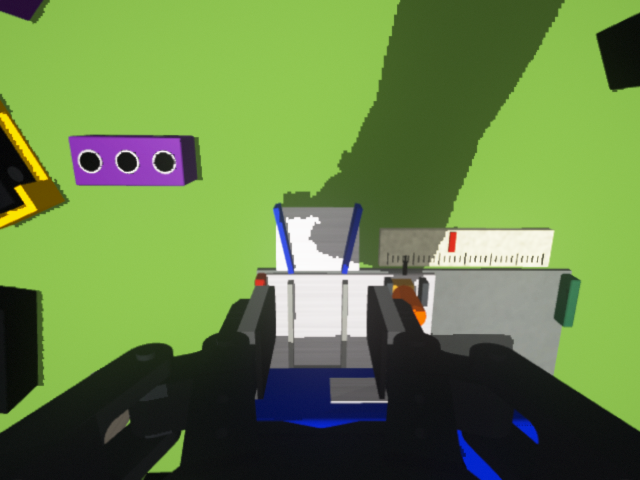

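The carriage is home: fences at columns 291 and 345 line up with the cheek ends at 291 and 345, and the ramp foot runs along row 207 from 276 to 361. Next is the tray.

Run:
```python
from h import *
np.set_printoptions(precision=4,suppress=True)
_,C=load("w4")
for n,u,v,z in [("foot L",276,207,0),("foot R",361,207,0),("fence L",291,300,23),("fence R",345,300,23),("fenceLt",291,365,23),("fenceRt",345,365,23),("cheek L",291,271,24),("cheek R",345,271,24),("cheekLf",276,206,24),("cheekRf",361,206,24),("mark",451.9,241.5,12),("ptr",404.5,258,11),("knob",418,316,73),("purple",195,160,40),("bed L",258,270,6),("bed R",576,270,6)]: print(n,onz(C,u,v,z))
print(plan([470,-350,317],0.40))
```

```text
foot L [ 551.1    -115.1409    0.    ]
foot R [552.6012 -33.6662   0.    ]
fence L [ 637.6347 -102.5358   23.    ]
fence R [638.7522 -50.6059  23.    ]
fenceLt [ 708.615  -105.0048   23.    ]
fenceRt [709.9159 -50.6468  23.    ]
cheek L [ 607.5767 -101.4198   24.    ]
cheek R [608.6176 -50.6676  24.    ]
cheekLf [ 545.1378 -112.6473   24.    ]
cheekRf [546.5427 -36.2728  24.    ]
mark [585.2313  52.0018  12.    ]
ptr [601.3356   7.7417  11.    ]
knob [631.3931   7.3387  73.    ]
purple [ 501.8724 -176.0914   40.    ]
bed L [ 612.6798 -135.0713    6.    ]
bed R [618.7051 177.582    6.    ]
[  -0.4141    0.0119    0.0053   -3.7011   63.0829 -275.7065]
```

Emit:
drive_tool(series=[-0.07, 0, 0, 0, 8, -45, 0.6, -0.14, 0, 0, 5, 15, -90, 0.8, -0.21, 0, 0, 10, 22, -135, 1, -0.28, 0, 0, 20, 28, -180, 1, -0.35, 0, 0, 30, 33, -225, 1, -0.41, 0.01, 0, 40, 36, -270, 1, -0.41, 0.01, 0, 50, 36, -285, 1, -0.41, 0.01, 0, 50, 36, -285, 1])

```text
time: 7.48
position: [497.0, -358.6, 261.0]
eef_rot: [-1.491, 0.989, 1.493]
wrist_force: [0.6, 0.2, 0.0]
width: 85.2
```

Run:
```python
from h import *
im,C=shot("wrist","w5"); print(pose()); 
m,b=blobs(im,(20,120,80),(34,255,255),60);print(b)
```

```text
(array([ 497.28809726, -357.94989613,  262.15387148]), array([[ 0.00341935, -0.92268793, -0.38553249],
       [ 0.00482712, -0.38551502,  0.92268893],
       [-0.9999825 , -0.00501601,  0.00313571]]))
[([270, 140, 88, 152, 5197], [314.0, 213.7])]
```

View pics/w5.png

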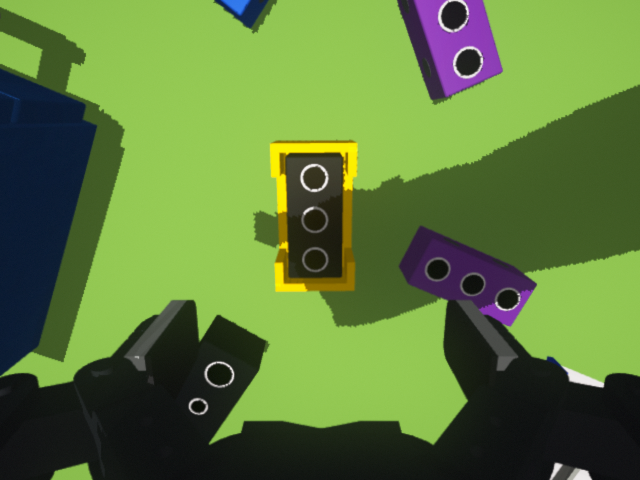

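The block in the tray has its port centres at (314,178), (315,220) and (315.5,260). It is nearly aligned with the gripper, and the tray rim spans columns 271–357 and rows 141–291.

Run:
```python
from h import *
np.set_printoptions(precision=4,suppress=True)
im,C=load("w5");T=cam("top")
g=cv2.cvtColor(im,cv2.COLOR_RGB2GRAY)
P=[onz(C,u,v,44) for u,v in [(314,178),(315,220),(315.5,260)]]; print(P, np.arctan2(*(P[2]-P[0])[1::-1]))
K=[onz(C,u,v,44) for u,v in [(287,154),(342,154),(341,280),(289,278)]];print(K,np.mean(K,0),np.linalg.norm(K[0]-K[1]),np.linalg.norm(K[2]-K[1]))
Y=[onz(C,u,v,40) for u,v in [(271,142),(357,142),(354.5,291),(275,291)]];print(Y,np.mean(Y,0))
it=cv2.imread("pics/top0.png"); print(tri([(C,315,219.5),(T,477.5,267)]))
```

```text
[array([ 473.5997, -373.1159,   44.    ]), array([ 501.1539, -361.0445,   44.    ]), array([ 529.0534, -349.1831,   44.    ])] 0.40743197505941897
[array([ 465.5007, -396.4054,   44.    ]), array([ 451.062, -361.631,   44.   ]), array([ 536.3825, -325.5745,   44.    ]), array([ 549.7275, -362.0366,   44.    ])] [ 500.6682 -361.4119   44.    ] 37.65276534478493 92.62640600439461
[array([ 462.5917, -409.6537,   40.    ]), array([ 439.8815, -354.9809,   40.    ]), array([ 542.1244, -311.6605,   40.    ]), array([ 565.285 , -367.7028,   40.    ])] [ 502.4706 -360.9995   40.    ]
(array([ 500.6775, -360.3709,   37.0367]), [np.float64(1.711746957440427), np.float64(1.7117469574404045)])
```

Run:
```python
from h import *
np.set_printoptions(precision=4,suppress=True)
print(plan([500.7,-361.2,82],0.407))
```

```text
[ -0.0112   0.0031   0.005  180.1467  -0.9915  -4.8791]
```

Emit:
drive_tool(series=[-0.011, 0.003, 0.005, 50, -1, -5, 1, -0.011, 0.003, 0.005, 100, -1, -5, 1, -0.011, 0.003, 0.005, 145, -1, -5, 1, -0.011, 0.003, 0.005, 170, -1, -5, 1, -0.011, 0.003, 0.005, 180, -1, -5, 1, -0.011, 0.003, 0.005, 180, -1, -5, 0.3, -0.011, 0.003, 0.005, 180, -1, -5, 0.3, -0.011, 0.003, 0.005, 180, -1, -5, 0.3, -0.011, 0.003, 0.005, 180, -1, -5, 0.3, -0.011, 0.003, 0.005, 180, -1, -5, 0.3], squeeze=40)

```text
time: 8.78
position: [501.5, -361.9, 83.9]
eef_rot: [-1.504, 0.989, 1.5]
wrist_force: [0.4, 1.6, 6.7]
width: 39.0
```

Run:
```python
from h import *
np.set_printoptions(precision=4,suppress=True)
print(pose()[0],plan([491,-73.4,195],-0.019),plan([491,-73.4,81],-0.019))
```

```text
[ 501.4973 -361.8631   83.925 ] [   0.4258   -0.0017    0.0017 -111.4703 -104.6426  268.8552] [   0.4258   -0.0017    0.0017    2.5294 -104.4995  269.0783]
```

Emit:
drive_tool(series=[0, 0, 0, -30, 0, 0, 0.3, 0, 0, 0, -70, 0, 0, 0.3, 0, 0, 0, -110, -5, 10, 0.3, 0.07, 0, 0, -111, -20, 50, 0.3, 0.14, 0, 0, -111, -38, 95, 0.3, 0.21, 0, 0, -111, -56, 140, 0.3, 0.28, 0, 0, -111, -74, 185, 0.3, 0.35, 0, 0, -111, -90, 225, 0.3, 0.426, -0.002, 0.002, -111, -104, 260, 0.3, 0.426, -0.002, 0.002, -111, -104.5, 269, 0.3, 0.426, -0.002, 0.002, -111, -104.5, 269, 0.3, 0.426, -0.002, 0.002, -80, -104.5, 269, 0.3])

```text
time: 10.28
position: [492.5, -75.1, 165.6]
eef_rot: [-1.198, 1.217, 1.191]
wrist_force: [0.9, -1.6, -3.3]
width: 39.3
```

Run:
```python
from h import *
np.set_printoptions(precision=4,suppress=True)
s=bot.observe();print(s["position"],s["width"],s["wrist_force"],plan([491,-73.4,81],-0.019))
```

```text
[492.5265 -75.1039 165.5602] 39.29658297663405 [ 0.8644 -1.636  -3.2938] [-0.0004 -0.0021  0.0043 84.5491  1.9206  1.8522]
```

Emit:
drive_tool(series=[0, -0.002, 0.004, 40, 2, 2, 0.3, 0, -0.002, 0.004, 75, 2, 2, 0.3, 0, -0.002, 0.004, 85, 2, 2, 0.3, 0, -0.002, 0.004, 85, 2, 2, 0.3, 0, -0.002, 0.004, 85, 2, 2, 0.75, 0, -0.002, 0.004, 85, 2, 2, 0.75, 0, -0.002, 0.004, 85, 2, 2, 0.75, 0, -0.002, 0.004, 45, 2, 2, 0.75, 0, -0.002, 0.004, 0, 2, 2, 0.6, 0, -0.002, 0.004, -60, 30, 2, 0.4, 0, -0.002, 0.004, -90, 60, 2, 0.3, 0, -0.002, 0.004, -90, 60, 2, 0.3])

```text
time: 11.78
position: [432.4, -72.2, 258.8]
eef_rot: [-1.199, 1.216, 1.189]
wrist_force: [0.4, -0.3, 0.1]
width: 25.7
```

Run:
```python
from h import *
im,C=shot("wrist","w6"); print(pose());
```

```text
(array([432.59691101, -72.09690121, 256.78582814]), array([[ 0.00357028, -0.99979786,  0.01978613],
       [-0.00175636,  0.01977996,  0.99980281],
       [-0.99999208, -0.00360433, -0.00168539]]))
```

View pics/w6.png

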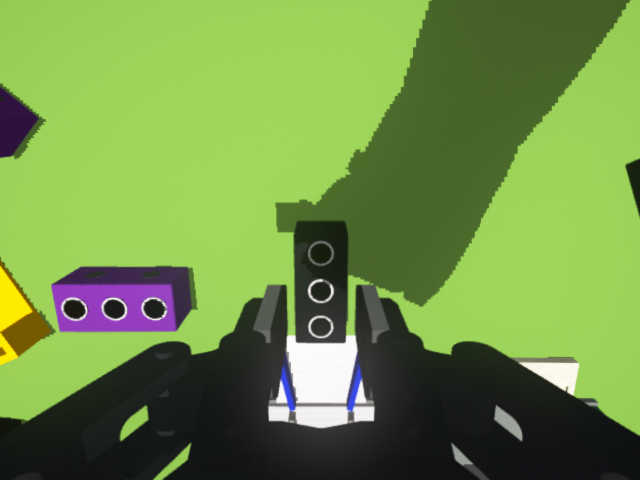

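Run:
```python
from h import *
np.set_printoptions(precision=4,suppress=True)
im,C=load("w6")
print([onz(C,u,v,40) for u,v in [(320.5,253),(320.5,291),(321,327),(321,222)]])
print([onz(C,u,v,24) for u,v in [(286,362),(357,362)]])
print(plan([418,-72,85],-0.019),plan([610,-75.6,98],-0.019))
```

```text
[array([461.1135, -73.7912,  40.    ]), array([491.408 , -74.4275,  40.    ]), array([521.6256, -74.6736,  40.    ]), array([437.5628, -72.9355,  40.    ])]
[array([ 562.3017, -104.9767,   24.    ]), array([563.4314, -45.3288,  24.    ])]
[ -0.0008  -0.0017   0.0036 171.7322  15.215    0.0976] [  -0.0008   -0.0017    0.0036  159.4241 -176.8642    0.2753]
```

Emit:
drive_tool(series=[0, -0.002, 0.004, 40, 15, 0, 0.1, 0, -0.002, 0.004, 90, 15, 0, 0.1, 0, -0.002, 0.004, 140, 15, 0, 0.1, 0, -0.002, 0.004, 165, 15, 0, 0.1, 0, -0.002, 0.004, 172, 15, 0, 0.1, 0, -0.002, 0.004, 172, 15, 0, 0.1, 0, -0.002, 0.004, 172, 8, 0, 0.1, 0, -0.002, 0.004, 172, 0, 0, 0.1, 0, -0.002, 0.004, 172, -7, 0, 0.1, 0, -0.002, 0.004, 172, -14, 0, 0.1, 0, -0.002, 0.004, 172, -20, 0, 0.1])

```text
time: 13.2
position: [453.3, -72.8, 84.9]
eef_rot: [-1.194, 1.219, 1.196]
wrist_force: [-7.4, -0.5, 7.2]
width: 8.2
```

Run:
```python
from h import *
np.set_printoptions(precision=4,suppress=True)
s=bot.observe();print(s["position"],s["width"],s["wrist_force"],plan([610,-75.6,98],-0.019))
```

```text
[453.3168 -72.7575  84.8631] 8.24232068150985 [-7.4201 -0.5247  7.1753] [  -0.0008    0.0003   -0.0015  -13.3682 -156.6892    0.2632]
```

Emit:
drive_tool(series=[0, 0, 0, 0, -11, 0, 0.1, 0, 0, 0, -1, -22, 0, 0.1, 0, 0, 0, -1, -33, 0, 0.1, 0, 0, 0, -2, -44, 0, 0.1, 0, 0, 0, -3, -55, 0, 0.1, 0, 0, 0, -4, -66, 0, 0.1, 0, 0, 0, -5, -77, 0, 0.1, 0, 0, 0, -6, -88, 0, 0.1, 0, 0, 0, -8, -99, 0, 0.1, 0, 0, 0, -10, -108, 0, 0.1, 0, 0, 0, -12, -116, 0, 0.1])

```text
time: 14.58
position: [570.0, -75.0, 96.7]
eef_rot: [-1.194, 1.219, 1.196]
wrist_force: [-0.8, 0.7, -1.2]
width: 8.4
```

Run:
```python
from h import *
np.set_printoptions(precision=4,suppress=True)
im,C=shot("wrist","w7")
s=bot.observe();print(s["position"],s["width"],s["wrist_force"],plan([610,-75.6,98],-0.019))
```

```text
[570.8969 -75.2213  97.198 ] 8.888987533585258 [ 0.6724 -0.9326  0.3873] [ -0.0007   0.0001   0.0002  -0.7958 -39.1031   0.3926]
```

View pics/w7.png

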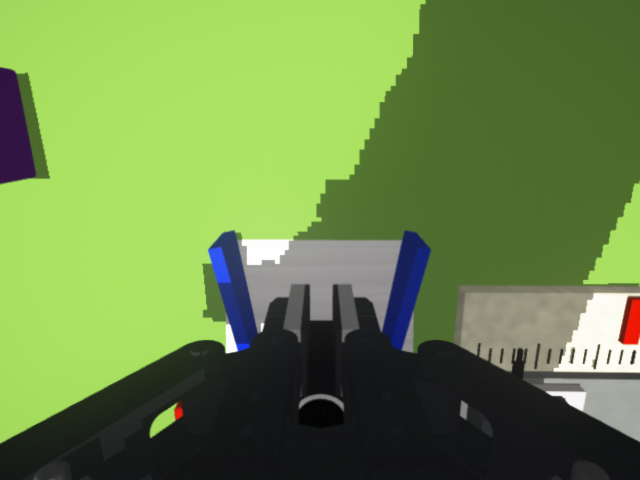

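The pusher is centred between the cheeks and a block port shows just ahead of it at (321,410), so the block is going in straight.

Emit:
drive_tool(series=[0, 0, 0, -1, -10, 0, 0.1, 0, 0, 0, -2, -20, 0, 0.1, 0, 0, 0, -2, -28, 0, 0.1, 0, 0, 0, -2, -34, 0, 0.1, 0, 0, 0, -2, -39, 0, 0.1, 0, 0, 0, -2, -39, 0, 0.1])

```text
time: 15.38
position: [610.5, -76.1, 99.3]
eef_rot: [-1.195, 1.218, 1.194]
wrist_force: [0.3, -0.4, -0.2]
width: 8.4
```

Emit:
drive_tool(series=[0, 0, 0, 0, -3, 0, 0.1, 0, 0, 0, 0, -5, 0, 0.1, 0, 0, 0, 0, -7, 0, 0.1, 0, 0, 0, 0, -8, 0, 0.1])

```text
time: 15.88
position: [615.0, -76.1, 99.3]
eef_rot: [-1.191, 1.224, 1.2]
wrist_force: [-27.8, 0.5, 18.9]
width: 8.7
```

Emit:
drive_tool(series=[0, 0, 0, 0, 0, 0, 0.1, 0, 0, 0, 0, 10, 0, 0.1, 0, 0, 0, -10, 40, 0, 0.1, 0, 0, 0, -60, 75, 0, 0.3, 0, 0, 0, -120, 75, 30, 0.4, 0, 0, 0, -150, 60, 60, 0.4, 0, 0, 0, -150, 55, 85, 0.4, 0, 0, 0, -150, 55, 85, 0.4])

```text
time: 16.88
position: [563.1, 11.3, 250.0]
eef_rot: [-1.193, 1.222, 1.2]
wrist_force: [0.1, -0.5, 0.2]
width: 34.4
```

Run:
```python
from h import *
im,C=shot("wrist","w8"); print(pose()[0])
it,_=shot("top","t8");
```

```text
[562.74460499  10.47283365 249.5421443 ]
```

View pics/w8.png

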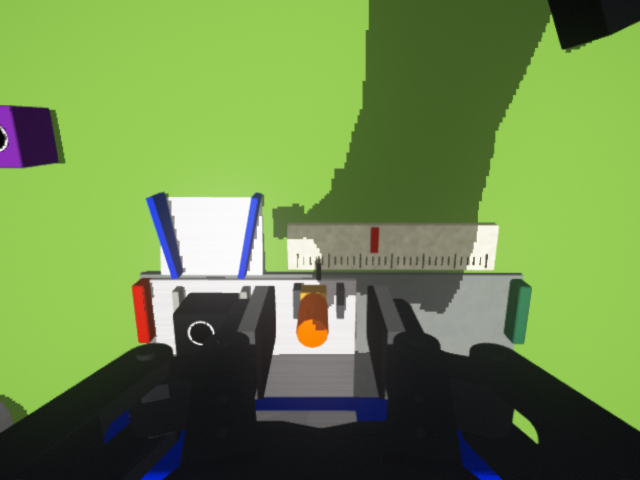

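Run:
```python
from h import *
np.set_printoptions(precision=4,suppress=True)
im,C=load("w8")
for n,u,v,z in [("rear edge",205,295,51),("port",201,333,51),("mark",375,239.5,12),("ptr tip",318.5,261,11),("ptr",318.5,268,11),("knob",312.5,332,73),("bedfront",330,274.5,6),("foot",212,197,0),("lugL",297,300,27),("lugR",340,300,27)]: print(n,onz(C,u,v,z))
g=cv2.cvtColor(im,cv2.COLOR_RGB2GRAY); print(g[285:345,205]); print(blobs(im,(0,150,60),(5,255,255),30)[1]); print(g[265,300:340], g[262,300:340])
T=cam("top");it,_=load("t8")
print(plan([627,9,117],-0.019))
```

```text
rear edge [612.3086 -71.4108  51.    ]
port [641.7922 -76.9497  51.    ]
mark [585.1158  52.8562  12.    ]
ptr tip [602.2894   8.518   11.    ]
ptr [608.1658   8.3985  11.    ]
knob [630.7385   4.3125  73.    ]
bedfront [615.7408  17.5616   6.    ]
foot [551.4456 -74.1406   0.    ]
lugL [628.214   -8.5021  27.    ]
lugR [628.8362  24.6577  27.    ]
[244 242 240 240 240 239 231 174  75  55  55  55  54  53  53  53  53  50
  51  50  48  48  47  45  46  46  46  45  47  48  48  46  48  47  46  50
  88 144 132  81  42  37  34  34  33  35  33  31  32  31  29  31  31  29
  32  34  34  35  32  32]
[([371, 228, 8, 25, 174], [374.2, 239.4]), ([133, 285, 21, 58, 698], [141.5, 313.4])]
[247 246 245 236 242 247 248 248 248 238 228 231 246 248 211 139  84  50
  47  45  56 111 122 130 134 135 135 131  91  97 125 134 133 132 125 124
 133 139 141 141] [248 247 244 194 228 246 248 248 247 193 133 204 242 245 203 117  84  86
  68  74 106 111  86 118 136 136 138 131  95  97 126 134 134 128 101  85
 114 129 132 133]
[ -0.0007  -0.0004  -0.0079 131.6704 -65.4944   0.4228]
```

The block is home: its rear port at (201,333) gives a block centre at x≈671.8, against 672 expected. The pointer at (318.5,262) sits 44.0 mm short of the mark at (375,239.5). Now I cage the knob and move it towards green, stopping short.

Emit:
drive_tool(series=[0, 0, 0, 20, -40, -2, 0.4, 0, 0, 0, 60, -65, -2, 0.4, 0, 0, 0, 105, -65, -2, 0.4, 0, 0, 0, 131, -65, -2, 0.4, 0, 0, 0, 131, -65, -2, 0.4, 0, 0, 0, 131, -65, 4, 0.4, 0, 0, 0, 131, -65, 12, 0.4, 0, 0, 0, 131, -65, 20, 0.4, 0, 0, 0, 131, -65, 27, 0.4, 0, 0, 0, 131, -65, 33, 0.4, 0, 0, 0, 131, -65, 38, 0.4, 0, 0, 0, 131, -65, 38, 0.4])

```text
time: 18.48
position: [628.0, 47.0, 119.0]
eef_rot: [-1.193, 1.223, 1.199]
wrist_force: [0.9, -2.5, 1.1]
width: 34.3
```

Run:
```python
from h import *
np.set_printoptions(precision=4,suppress=True)
im,C=shot("wrist","w9"); print(pose()[0],bot.observe()["wrist_force"]); print(blobs(im,(0,150,60),(5,255,255),30)[1],blobs(im,(6,150,100),(16,255,255),30)[1])
g=cv2.cvtColor(im,cv2.COLOR_RGB2GRAY)
m=(g<50).astype(np.uint8); n,l,st,ce=cv2.connectedComponentsWithStats(m[100:280]); print([(st[i],ce[i]) for i in range(1,n) if st[i][4]>30])
```

```text
[627.7922  46.9786 118.673 ] [ 1.0471 -0.5172  0.5447]
[([326, 168, 13, 35, 275], [333.1, 189.5])] [([326, 157, 13, 39, 274], [331.2, 170.4]), ([269, 274, 67, 110, 5698], [303.7, 330.5])]
[(array([  91,    0,   38,  149, 3042], dtype=int32), array([106.4573,  62.8945])), (array([296, 141,   7,  12,  68], dtype=int32), array([299.0735, 147.2941])), (array([570, 153,  39,  27, 636], dtype=int32), array([583.8412, 165.5047])), (array([331, 159,  13,  21, 232], dtype=int32), array([336.8578, 168.75  ])), (array([ 66, 177,  88,   3, 258], dtype=int32), array([110.4845, 178.0155]))]
```

View pics/w9.png

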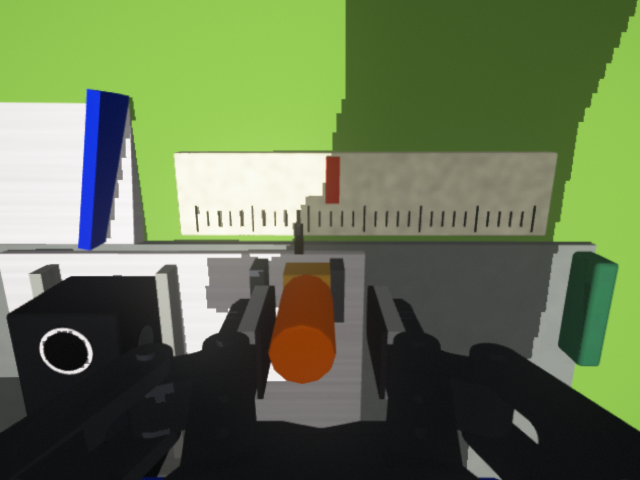

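The red pad is bearing on the knob at (302,340). The pointer tip is at (298.5,225) and the mark is centred at (332.8,180).

```bash
cat >> h.py <<'E'
def gap(C,ptr,mark,yaw=-0.019):
    a=onz(C,*ptr,11);b=onz(C,*mark,12);d=b-a; return d[0]*-np.sin(yaw)+d[1]*np.cos(yaw),a,b
E
python3 - <<'E'
from h import *
np.set_printoptions(precision=2,suppress=True)
im,C=load("w9"); h=cv2.cvtColor(im,cv2.COLOR_RGB2HSV); g=cv2.cvtColor(im,cv2.COLOR_RGB2GRAY)
for r in (160,170,180,190,200): 
    x=np.nonzero((h[r,300:360,1]>140)&((h[r,300:360,0]<18)|(h[r,300:360,0]>172)))[0]+300; print(r,x.min(),x.max())
for r in (222,228,234,240,246): x=np.nonzero(g[r,285:312]<70)[0]+285; print(r,x)
print(gap(C,(298.8,226),(332.8,180)),gap(C,(299,245),(332.8,180)))
E
```

```text
160 327 338
170 326 338
180 326 338
190 326 338
200 326 338
222 []
228 [299 300 301 302]
234 [296 297 298 299 300 301 302]
240 [295 296 297 298 299 300 301 302 303]
246 [294 295 296 297 298 299 300 301 302 303]
(np.float64(15.014157674745817), array([605.78,  37.34,  11.  ]), array([585.41,  52.74,  12.  ])) (np.float64(15.057788518759406), array([614.63,  37.13,  11.  ]), array([585.41,  52.74,  12.  ]))
```

Emit:
drive_tool(series=[0, 0, 0, 0, 0, 4, 0.4, 0, 0, 0, 0, 0, 8, 0.4, 0, 0, 0, 0, 0, 11, 0.4, 0, 0, 0, 0, 0, 11, 0.4])

```text
time: 19.02
position: [628.0, 58.1, 118.7]
eef_rot: [-1.193, 1.223, 1.2]
wrist_force: [-0.3, -2.7, -0.4]
width: 34.6
```

```bash
cat > chk.py <<'E'
from h import *
import sys
np.set_printoptions(precision=2,suppress=True)
im,C=shot("wrist",sys.argv[1]); print(pose()[0],bot.observe()["wrist_force"])
h=cv2.cvtColor(im,cv2.COLOR_RGB2HSV).astype(int); g=cv2.cvtColor(im,cv2.COLOR_RGB2GRAY)
m=((h[:,:,1]>140)&((h[:,:,0]<18)|(h[:,:,0]>172)))
mm=[]
for r in (165,175,185,195):
    x=np.nonzero(m[r,240:400])[0]+240; mm.append((x.min()+x.max())/2); print(r,x.min(),x.max())
for r in (228,234,240): print(r,np.nonzero(g[r,270:340]<75)[0]+270)
np.save("/tmp/m.npy",np.mean(mm)); print(np.mean(mm))
E
python3 chk.py w10
```

```text
[628.    58.01 118.68] [ 0.47 -2.79  0.04]
165 300 313
175 300 313
185 301 313
195 301 313
228 [295 296 297 298 299 300 301 302 339]
234 [296 297 298 299 300 301 302]
240 [295 296 297 298 299 300 301 302]
306.75
```

Emit:
drive_tool(series=[0, 0, 0, 0, 0, 2, 0.4, 0, 0, 0, 0, 0, 3.7, 0.4, 0, 0, 0, 0, 0, 3.7, 0.4])

```text
time: 19.45
position: [628.1, 61.7, 118.7]
eef_rot: [-1.193, 1.223, 1.2]
wrist_force: [-0.2, -3.3, -0.8]
width: 34.4
```

```bash
python3 chk.py w11
python3 - <<'E'
from h import *
im,C=load("w10");print(gap(C,(299,230),(306.8,180)))
im,C=load("w11");print(gap(C,(299,230),(float(np.load("/tmp/m.npy")),180)))
E
```

```text
[628.09  61.67 118.71] [-0.83 -5.42  0.8 ]
165 292 304
175 292 304
185 292 305
195 292 305
228 [295 296 297 298 299 300 301 302 331]
234 [295 296 297 298 299 300 301 302]
240 [295 296 297 298 299 300 301 302]
298.25
(np.float64(3.744714785080126), array([607.49128965,  48.49733007,  11.        ]), array([585.10152457,  52.66817761,  12.        ]))
(np.float64(0.07180686934471187), array([607.60100654,  52.14000305,  11.        ]), array([585.13636729,  52.63870239,  12.        ]))
```

Emit:
drive_tool(series=[0, 0, 0, 0, 0, -3, 0.4, 0, 0, 0, 0, 0, -6, 0.4, 0, 0, 0, 0, 0, -6, 0.4, 0, 0, 0, -40, 0, -6, 0.4, 0, 0, 0, -80, 5, -6, 0.4, 0, 0, 0, -115, 40, -6, 0.4, 0, 0, 0, -115, 55, -6, 0.4, 0, 0, 0, -115, 55, -6, 0.4, 0, 0, 0, -115, 55, -6, 0.4])

```text
time: 20.62
position: [573.9, 56.8, 233.4]
eef_rot: [-1.192, 1.223, 1.2]
wrist_force: [-0.2, -0.7, 0.9]
width: 34.1
```

Run:
```python
from h import *
im,C=shot("wrist","w12"); t,_=shot("top","t12"); print(pose()[0],bot.observe()["wrist_force"])
a=cv2.resize(im[180:360,60:560],None,fx=1.6,fy=1.6)[:, :800]; b=cv2.resize(t[80:330,100:560],(800,300))
b=b[:600-a.shape[0]]; cv2.imwrite("pics/f.png",np.vstack([a,b])[:,:,::-1])
```

```text
[573.95983091  56.68628544 233.29243065] [0.6232182  0.21985132 0.44723792]
```

View pics/f.png

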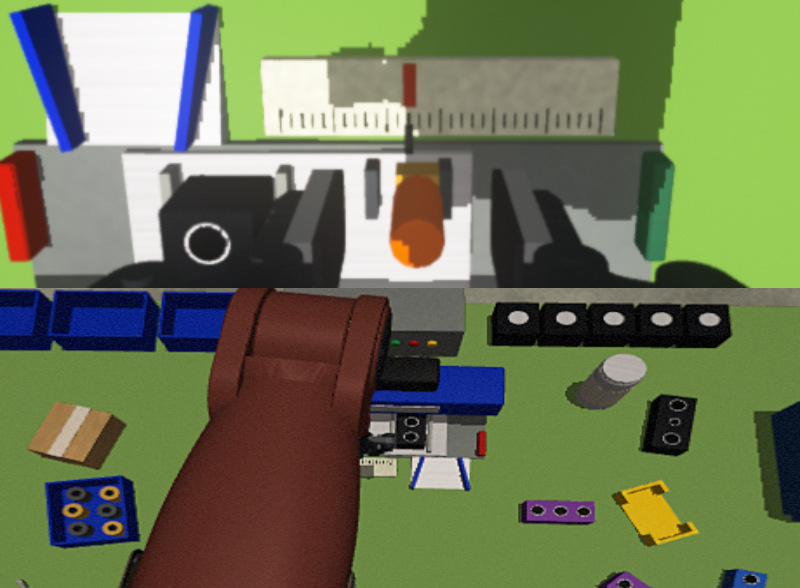

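The pointer (column 409) lines up with the mark (column 409). The brass foot sits against the green-side lug with a gap on the red side, and the other things stand where they were. One last numeric check, then I hand in.

Run:
```python
from h import *
im,C=load("w12"); f=lambda u,v:(60+(u+.5)/1.6-.5,180+(v+.5)/1.6-.5)
print(gap(C,f(409,130),f(409.5,85))[0]); p=onz(C,*f(207.5,243),51); print("block centre x~",p[0]+30,p[1])
job.finish_job(); print(bot.observe()["time"])
```

```text
0.3415722910392097
block centre x~ 672.3379404099967 -33.70061408890586
the job is handed in; nothing more can be done
the job is handed in; nothing more can be done
```

I finished the job and handed it in at about 21 s of the 72 s allowed, with no check failing. No verdict was reported.

- **Carriage home:** I pushed it by the knob to its red-end limit. It came to a hard stop at about 32 N, and the fences lined up with the ramp cheeks.
- **Block seated:** I placed the block in front of the ramp and pushed it up until it stopped solidly at about 28 N. From the pictures its centre is at x ≈ 672 mm, as expected, both before and after the carriage was moved.
- **Set mark:** I brought the carriage up to the mark from the red side only, in three steps. The pointer was 0.1 mm from the mark's centre with the gripper still bearing on the knob. It was 0.3 mm away after I backed off (the limit is 3 mm).
- **Slack:** the last picture shows the knob's foot against the green-side lug.
- **Other things:** those I could see in the last top view are where they started. The arm hid part of that view, and I did not measure their positions.

Different station edges disagreed by up to 3–4 mm in y in the early measurements. I used the close-up views for the alignments instead.

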